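Fetch the oil bottle from the leaning partitioned carton

TASK

The drill press needs oiling: draw the red oil bottle out of its compartment in the leaning cardboard carton, past the dividers, and set it down gently, upright, wholly on the round wooden disc on the bench. Keep its spout upward all the way (never lay it over), do not crush the cardboard, and leave the other things in the carton and on the bench where they are.

Things in the scene. Friction and masses are not known exactly. Their poses are not given: they have to be found in the camera images.
- carton: Cardboard carton, fixed on a sloping plywood stand. Origin on the bench, 87 mm below the middle of its lower front edge. Own z vertical, x level from front (robot side) to back, y left. The box leans 0.42 rad toward the robot: in this frame its depth axis d = (0.913, 0, 0.408) and its axis out of the mouth u = (-0.408, 0, 0.913). Outside 136 mm (d) x 260 (y) x 108 (u).
- mouth (a point): Centre of the carton's open mouth, in the plane of the rim (108 mm along u above the outside of the floor). Inside are 2 rows x 2 compartments, each 62 mm (along d) x 124 mm (along y). Walls, floor and dividers 4 mm thick; the dividers are 95 mm high, 13 mm below the rim. Side flaps hang outside, to 25 mm beyond the side walls.
- back_left (a point): Centre of the floor (inner face) of the back-row compartment on the left (+y of the carton).
- back_right (a point): Centre of the floor (inner face) of the back-row compartment on the right (-y of the carton).
- oil_can: Red oil bottle, white spout, loose, 0.09 to 0.17 kg. Body 43 mm diameter, 92 mm high; neck 18 mm diameter to 107; thin spout to 122. Origin: centre of underside; z: its axis to the spout. Starts in either back-row compartment, on the floor and leaning on the divider between the rows, axis along the carton's u within 0.03 rad, within 10 mm of the compartment's middle in y (30 mm free each side).
- coaster: Round wooden disc (slice of a log), 129 mm in diameter, 9 mm thick, lying fixed on the bench to the right of the carton. Origin: centre of its underside, on the bench; its top is at z = 9 mm.
- ink_pot: Small bottle with a blue cap, 35 mm in diameter, 44 mm high, in the other back-row compartment; leave it there. Origin: centre of its underside.
- tape: Yellow tape measure, 36 x 84 x 64 mm high, in one of the front-row compartments; leave it there. Origin: centre of its underside.
- corked_jar: Small white jar with a cork, 26 mm in diameter, 36 mm high, in the other front-row compartment; leave it there. Origin: centre of its underside.
- wax: Round tin of wax, 81 mm in diameter, 33 mm high, on the bench to the left of the carton; leave it. Origin: centre of its underside.

How it is judged:
By the outcome, as a careful person would: the job done as asked, in the order asked, and still so for the second after the job is handed in, with the robot touching nothing.
It also fails if it takes over 38 s, if anything falls off the work surface, if the arm or the gripper's body presses on something with over 40 N, if the wrist force passes 120 N, or if a joint passes its speed limit or range.

ROBOT

A 6-joint arm with a two-finger parallel gripper is mounted at the origin on the work surface; the furniture and walls round the work are solid. World frame = base frame: x ahead of the robot, y to its left, z up, the work surface at z = 0. Lengths are in m, angles in degrees, forces in N, time in s.
With the tool pointing down it reaches from about 0.4 to 0.825 m from the base axis. Payload 7 kg.
Tool frame: the origin (TCP) lies at the centre of the arm's flange, where the gripper is bolted on; the fingertips stand 178 mm ahead of it and the grasp point (between the pads) lies 159 mm ahead of it (r.tips_ahead is the z of the fingertips in the tool frame, in m); z points along the fingers, y is the line along which they close (so a half turn about z gives the same grasp; the last joint's range is limited). The gripper opens to 88 mm and grips with 3 to 60 N. Pads are 19 mm wide; open, the fingers measure 130 mm over their backs; the gripper's body (78 mm by 193 mm) begins 47 mm behind the grasp point.
Start: joints at [83.887, 20.546, 0.682, 0, -70.136, -16.507], TCP at [0.26, 0.623, 0.405] pointing down, gripper open.
Joint ranges: [-176.03, 176.03], [-82.01, 121.73], [-58.28, 71.71], [-173.87, 95.51], [-174.79, -0.11], [-173.66, 173.66]. Speed limits (degrees/s): [136.94, 136.94, 172.46, 180, 180, 180].

INTERFACE

Orientations are given as [roll, pitch, yaw] about the fixed x, y, z axes, in that order (R = Rz(yaw) Ry(pitch) Rx(roll)).
In Python, from plant import r gives the robot as it stands. The module is installed in compiled form; this text tells all that it offers.
- The arm moves only by the shell command python3 -m pendant 'ROWS' [FORCE]. ROWS is JSON, a list that holds one entry, the list of rows, each a list of 7 numbers: the shift along the tool's x, y, z in m, then the turn, a rotation vector about the tool's x, y, z in degrees, then the gripper command: -1 is shut, 1 is fully open, values between are in proportion. A call has 1 to 5 rows; each row is the pose to reach, as a shift and turn from the pose commanded when the call began, along the tool's axes at that moment; what a row does not reach only later rows make up. A row lasts 1/10 s, in which the tool goes at most 50 mm and 8.59 degrees, less where a joint would pass 70% of its speed; a pose out of reach is approached as far as the arm can. A call with a gripper value outside its range is refused whole. The fingers move at their own pace and stop on an object; FORCE is the grip in N (left out, the last holds). Time passes only in rows, so rows that repeat a pose let the fingers close. It gives the time, the measured TCP pose, the force, the opening and the grip force at its end, in the units of the state.
- r.get_state(): the state, without advancing time (a new reading comes with each control period).
- r.capture(name): name is "side" or "top" or "wrist"; returns the picture (420x560x3 uint8, red, green, blue); there is no depth.
- r.camera_params(name): a dict with "fx", "fy", "cx", "cy" (pixels), "R" (3x3) and "t" (3): a world point X has camera coordinates R X + t. Camera axes: x right, y down, z forward; pixel columns grow to the right and rows downward; lengths in m; the calibration is good to about 2 mm. A picture is of the moment at which its call begins: read the wrist's pose just before it. camera_params takes no time and is no camera call; for the wrist camera it gives the pose at the moment of the call.
- r.close_job(): hands the job in; it is judged then, once.
The state is a dict: "time_s": time; "joints": joint angles; "qd": joint speeds; "joint_torque": joint torques, N m; "tcp_pos": TCP position; "eef_rot": TCP orientation; "contact_force": force on the tool from outside, world axes, zero at the start; "moment": the same for the moment, N m; "gripper_width": finger opening in m; "gripper_force": force on a finger pad.
Only numpy, scipy, OpenCV 4.12 (cv2) and the standard library are available. Lean on these libraries where they do the work, as an engineer would, in place of code of your own. Each camera call takes 0.05 s, during which the arm holds its last target. There are 200 camera calls.

## Working session

There is one attempt and no reset: what is moved stays moved. The work goes in short steps, Python scripts to look and compute and a shell command to move; the robot and the scene stay as the last step left them, time stands still between calls to the robot, and variables do not carry over. Pictures are saved under pics/ and viewed, at most 14 in all, crops included, and the job is handed in when it is done.

```bash
mkdir -p pics
python3 - <<'E'
from plant import r
import cv2,numpy as np
a=r.capture("side");b=r.capture("top")
cv2.imwrite("pics/side.png",a[:,:,::-1]);cv2.imwrite("pics/top.png",b[:,:,::-1])
for n in("side","top"):
    p=r.camera_params(n);print(n,p)
print(r.get_state())
E
```

```text
side {'fx': 493.837980920558, 'fy': 493.837980920558, 'cx': 280.2947104126329, 'cy': 211.1959427698981, 'R': array([[-0.95273845,  0.30344561,  0.01449851],
       [ 0.23074078,  0.75385808, -0.61518833],
       [-0.19760603, -0.58276818, -0.78824686]]), 't': array([ 0.42389793, -0.04944387,  1.40322045])}
top {'fx': 465.6941594883906, 'fy': 465.6941594883906, 'cx': 276.3116163081445, 'cy': 207.05442255295475, 'R': array([[-0.00369466, -0.99997025,  0.00677076],
       [-0.99382823,  0.00292113, -0.11089144],
       [ 0.11086836, -0.00713868, -0.99380946]]), 't': array([0.0449152 , 0.47698413, 1.22271318])}
{'time_s': 0.1, 'joints': array([ 8.38852127e+01,  2.05875318e+01,  7.00348191e-01,  2.09989549e-02,
       -7.00761544e+01, -1.64971540e+01]), 'qd': array([-0.05362816,  0.00018198,  0.05853392,  0.05448124, -0.0267104 ,
       -0.03588784]), 'joint_torque': array([ 1.37109522e-02, -5.87207866e+01,  2.73857152e+01,  6.20132804e+00,
       -1.12821613e+00, -1.81090431e-01]), 'tcp_pos': array([0.25976538, 0.62352728, 0.40440217]), 'eef_rot': array([-1.79959241e+02, -8.52329928e-03, -2.26047949e+01]), 'contact_force': array([-0.21215541,  1.09117525,  0.16041511]), 'moment': array([ 0.31751777, -0.21514012,  0.03825112]), 'gripper_force': 0.0, 'gripper_width': 0.0876160184736645}
```

View pics/top.png

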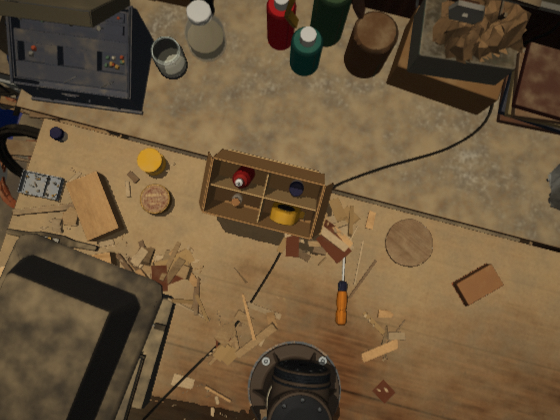

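View pics/side.png

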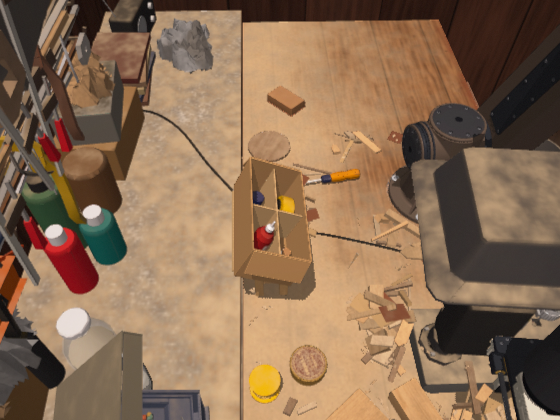

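The oil bottle is in back_left (top view about 242,178; side about 264,236) and the ink pot is in back_right. The coaster is at top (409,243). The drill press head is at the lower left in the top view. Next I'll zoom in on the carton.

Run:
```python
import cv2,numpy as np
a=cv2.imread("pics/top.png")[140:255,195:340];b=cv2.imread("pics/side.png")[150:300,225:325]
A=cv2.resize(a,None,fx=3.3,fy=3.3,interpolation=cv2.INTER_CUBIC);B=cv2.resize(b,None,fx=3.2,fy=3.2,interpolation=cv2.INTER_CUBIC)
c=np.zeros((600,800,3),np.uint8);c[:A.shape[0],:A.shape[1]]=A;c[:B.shape[0],480:480+B.shape[1]]=B
cv2.imwrite("pics/zoom.png",np.clip(c*1.6,0,255).astype(np.uint8))
```

```text
(no output)
```

View pics/zoom.png

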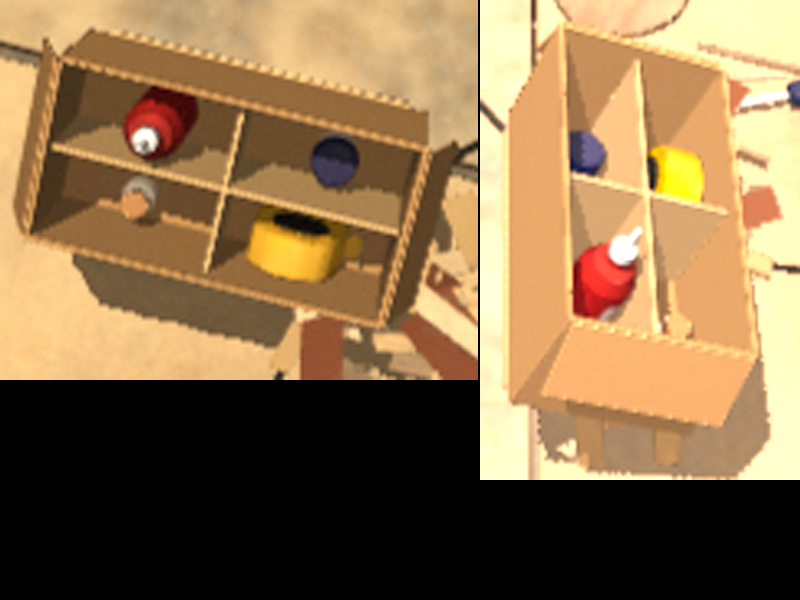

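```bash
cat > h.py <<'E'
from plant import r
import numpy as np,cv2
from scipy.spatial.transform import Rotation as Ro
def P(n):
    p=r.camera_params(n);K=np.array([[p['fx'],0,p['cx']],[0,p['fy'],p['cy']],[0,0,1]]);return K,np.array(p['R']),np.array(p['t'])
def tri(a,na,b,nb):
    M=[]
    for n in(na,nb):
        K,R,t=P(n);M.append(K@np.c_[R,t])
    X=cv2.triangulatePoints(M[0],M[1],np.array(a,float).reshape(2,1),np.array(b,float).reshape(2,1)).ravel();X=X[:3]/X[3]
    e=[np.linalg.norm((m@np.r_[X,1])[:2]/(m@np.r_[X,1])[2]-q) for m,q in zip(M,(a,b))]
    return X.round(4),np.round(e,1)
def ray(n,uv,z):
    K,R,t=P(n);c=-R.T@t;d=R.T@np.linalg.inv(K)@np.r_[uv,1.];return c+d*(z-c[2])/d[2]
def proj(n,X):
    K,R,t=P(n);q=K@(R@np.array(X)+t);return q[:2]/q[2]
E
python3 - <<'E'
from h import *
T=lambda u,v:(u/3.3+195,v/3.3+140)
S=lambda u,v:((u-480)/3.2+225,v/3.2+150)
D=dict(BL=(T(57,60),S(573,320)),BR=(T(428,148),S(565,27)),FL=(T(27,236),S(755,352)),FR=(T(384,325),S(727,72)),spout=(T(145,142),S(632,238)),pot=(T(335,153),S(588,150)),cross=(T(230,188),S(648,194)))
X={}
for k,(a,b) in D.items(): X[k],e=tri(a,'top',b,'side');print(k,X[k],e)
m=(X['BL']+X['BR']+X['FL']+X['FR'])/4
y=(X['BL']+X['FL']-X['BR']-X['FR']);d=(X['BL']+X['BR']-X['FL']-X['FR']);
print('mouth',m,'yaw',np.degrees(np.arctan2(-y[0],y[1])),'lens',np.linalg.norm(y)/2,np.linalg.norm(d)/2,'tilt',np.degrees(np.arcsin(d[2]/np.linalg.norm(d))))
print('coaster',ray('top',(409,243),.009),ray('side',(269,146),.009))
for a,b in [((20,235),(415,180)),((162,292),(432,285))]: print(tri(a,'top',b,'side'))
for z in(.2,.3,.4,.5,.6): print(z,[ray('top',q,z).round(2) for q in((20,235),(162,292))],[ray('side',q,z).round(2) for q in((415,178),(435,280),(455,150))])
im=r.capture('wrist');cv2.imwrite('pics/w0.png',im[:,:,::-1])
E
```

```text
BL [0.5646 0.1889 0.2359] [0.2 0.2]
BR [ 0.5016 -0.0631  0.2324] [1.2 1. ]
FL [0.449  0.2155 0.1847] [0.2 0.2]
FR [ 0.383  -0.0359  0.1745] [1.5 1.3]
spout [0.5086 0.1299 0.2245] [0.7 0.7]
pot [ 0.5061 -0.0016  0.1647] [2.5 2.2]
cross [0.48   0.0727 0.1916] [1.1 1. ]
mouth [0.47455  0.07635  0.206875] yaw -14.373179200204133 lens 0.25992318576841117 0.13195348612295166 tilt 24.41880170369077
coaster [ 0.38029802 -0.31492655  0.009     ] [ 0.38329291 -0.30694325  0.009     ]
(array([0.3893, 0.3978, 0.6152]), array([13. , 13.2]))
(array([0.242 , 0.3269, 0.1642]), array([11.4, 11.2]))
0.2 [array([0.4 , 0.63, 0.2 ]), array([0.27, 0.3 , 0.2 ])] [array([0.14, 0.08, 0.2 ]), array([0.23, 0.34, 0.2 ]), array([-0.  ,  0.03,  0.2 ])]
0.3 [array([0.39, 0.58, 0.3 ]), array([0.27, 0.28, 0.3 ])] [array([0.2 , 0.16, 0.3 ]), array([0.28, 0.39, 0.3 ]), array([0.08, 0.11, 0.3 ])]
0.4 [array([0.38, 0.52, 0.4 ]), array([0.28, 0.26, 0.4 ])] [array([0.27, 0.23, 0.4 ]), array([0.34, 0.43, 0.4 ]), array([0.16, 0.19, 0.4 ])]
0.5 [array([0.38, 0.47, 0.5 ]), array([0.29, 0.23, 0.5 ])] [array([0.33, 0.3 , 0.5 ]), array([0.39, 0.48, 0.5 ]), array([0.24, 0.27, 0.5 ])]
0.6 [array([0.37, 0.41, 0.6 ]), array([0.29, 0.21, 0.6 ])] [array([0.39, 0.38, 0.6 ]), array([0.44, 0.52, 0.6 ]), array([0.32, 0.35, 0.6 ])]
```

View pics/w0.png

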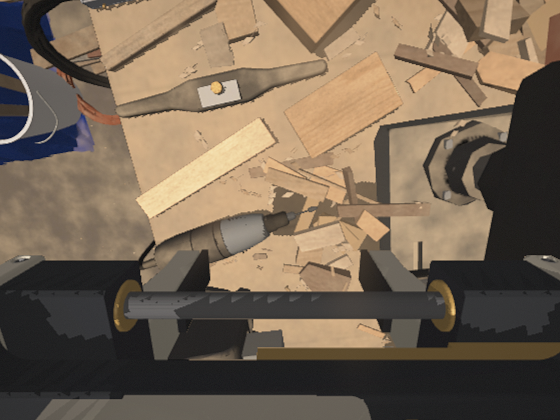

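Wrist view: the drill press base plate (390–490, 120–260) and black column (x>490) are to the right, on the −y side. The gripper is at the bottom of the image. The carton's yaw is about −14.4° and its mouth is near (0.475, 0.076, 0.21). I'll lift clear first, then swing round outside the press.

```bash
cat >> h.py <<'E'
def cframe(yaw=-14.4,mouth=(.4746,.0764,.2134)):
    Rz=Ro.from_euler('z',yaw,degrees=True).as_matrix();o=np.array(mouth)-Rz@np.array([.018,0,.2134]);return Rz,o
def go(p,R):   # shift (tool axes) and rotvec deg from present pose to TCP pose p,R
    s=r.get_state();R0=Ro.from_euler('xyz',s['eef_rot'],degrees=True).as_matrix()
    print('shift',(R0.T@(np.array(p)-s['tcp_pos'])).round(4),'turn',np.degrees(Ro.from_matrix(R0.T@R).as_rotvec()).round(1))
def grasp(d=.0915,y=.064,h=.082,**k):  # TCP pose to grasp bottle at height h, tool z=-u
    Rz,o=cframe(**k);a=.42;D=np.array([np.cos(a),0,np.sin(a)]);U=np.array([-np.sin(a),0,np.cos(a)])
    g=np.array([0,0,.087])+d*D+(.004+h+.159)*U+np.array([0,y,0])
    return o+Rz@g, Rz@np.c_[D,[0,-1,0],-U]
E
python3 - <<'E'
from h import *
for z in(0,.2,.3): print(z,[ray('wrist',q,z).round(2) for q in((390,130),(440,160),(490,250),(525,90),(280,300))])
K,R,t=P('wrist');print('cam',-R.T@t,R)
p,R=grasp();print(p);go(p,R)
E
python3 -m pendant '[[[0,0,-0.05,0,0,0,-0.2],[0,0,-0.1,0,0,0,-0.2],[0,0,-0.15,0,0,0,-0.2],[0,0,-0.2,0,0,0,-0.2]]]'
```

```text
0 [array([0.27, 0.48, 0.  ]), array([0.21, 0.43, 0.  ]), array([0.06, 0.39, 0.  ]), array([0.25, 0.32, 0.  ]), array([0.1, 0.7, 0. ])]
0.2 [array([0.3 , 0.54, 0.2 ]), array([0.28, 0.51, 0.2 ]), array([0.2, 0.5, 0.2]), array([0.3 , 0.46, 0.2 ]), array([0.22, 0.64, 0.2 ])]
0.3 [array([0.32, 0.57, 0.3 ]), array([0.31, 0.56, 0.3 ]), array([0.28, 0.55, 0.3 ]), array([0.32, 0.53, 0.3 ]), array([0.28, 0.61, 0.3 ])]
cam [0.3359162  0.59104992 0.38444443] [[-0.384107   -0.92328373 -0.00299344]
 [-0.87991383  0.36507823  0.30408805]
 [-0.27966671  0.11943632 -0.95263923]]
[0.45724176 0.14693273 0.34801687]
shift [0.3655 0.3641 0.0562] turn [ 1.7 24.  -8.1]
time_s: 0.55
tcp_pos: [0.2594, 0.6224, 0.6062]
eef_rot: [179.9, 0.0, -22.6]
contact_force: [-1.0, -2.0, -1.4]
gripper_width: 0.0613
gripper_force: 0.0
```

```bash
python3 -m pendant '[[[0.02,-0.04,-0.01,0,0,0,0.2],[0.06,-0.05,-0.02,0,0,0,0.2],[0.11,-0.05,-0.02,0,0,0,0.2],[0.16,-0.05,-0.02,0,0,0,0.2],[0.2,-0.05,-0.02,0,0,0,0.2]]]'
python3 - <<'E'
from h import *
R=Ro.from_euler('xyz',[180,0,-14.4],degrees=True).as_matrix()
go((.60,.42,.62),R);go((.62,.25,.60),R)
E
```

```text
time_s: 1.05
tcp_pos: [0.4656, 0.5912, 0.6236]
eef_rot: [179.9, 0.0, -22.7]
contact_force: [-2.7, -2.0, -1.2]
gripper_width: 0.0523
gripper_force: 0.0
shift [0.19   0.1062 0.0038] turn [ 0.1  0.  -8.3]
shift [0.2739 0.2554 0.0241] turn [ 0.1  0.  -8.3]
```

```bash
python3 -m pendant '[[[0.04,0.02,0,0,0,-2,0.3],[0.085,0.045,0,0,0,-4,0.3],[0.13,0.07,0,0,0,-6,0.3],[0.165,0.095,0,0,0,-8,0.3],[0.2,0.13,0.01,0,0,-8,0.3]]]'
python3 - <<'E'
from h import *
p,R=grasp(h=.082+.16);print(p);go(p,R)
E
```

```text
time_s: 1.55
tcp_pos: [0.5992, 0.3944, 0.6141]
eef_rot: [179.9, 0.0, -14.6]
contact_force: [-1.3, -3.4, -2.1]
gripper_width: 0.0574
gripper_force: 0.0
[0.39404978 0.16315768 0.4941111 ]
shift [-0.1403  0.2753  0.1203] turn [ 0.1 24.1 -0.2]
```

```bash
python3 -m pendant '[[[0,0.05,0,0,3,0,0.3],[-0.01,0.1,0,0,8,0,0.3],[-0.03,0.15,0,0,13,0,0.3],[-0.06,0.19,0.01,0,18,0,0.3],[-0.09,0.23,0.03,0,22,0,0.3]]]'
python3 -m pendant '[[[0,0,0,0,0,0,0.3]]]'
python3 - <<'E'
from h import *
im=r.capture('wrist');s=r.get_state();print(s['tcp_pos'],s['eef_rot']);p,R=grasp(h=.082+.16);go(p,R)
Rz,o=cframe()
a=.42;D=np.array([np.cos(a),0,np.sin(a)]);U=np.array([-np.sin(a),0,np.cos(a)])
def W(d,y,u): return o+Rz@(np.array([0,y,.087])+d*D+u*U)
v=im[:,:,::-1].copy()
for d,y in((0,.13),(0,-.13),(.136,.13),(.136,-.13)): cv2.circle(v,tuple(int(q) for q in proj('wrist',W(d,y,.108))),3,(0,255,0),-1)
cv2.circle(v,tuple(int(q) for q in proj('wrist',W(.0915,.064,.126))),3,(255,255,0),-1)
print(proj('wrist',W(.0915,.064,.126)),proj('wrist',W(.0915,.064,.096)))
cv2.imwrite('pics/w1.png',v);np.save('w1.npy',im)
E
```

```text
time_s: 2.05
tcp_pos: [0.4582, 0.1992, 0.5881]
eef_rot: [-179.9, -22.2, -14.7]
contact_force: [-2.0, -2.7, 0.8]
gripper_width: 0.0572
gripper_force: 0.0
time_s: 2.15
tcp_pos: [0.4532, 0.1942, 0.5804]
eef_rot: [179.3, -21.7, -14.4]
contact_force: [-0.9, -2.2, -0.3]
gripper_width: 0.0569
gripper_force: 0.0
[0.45573966 0.19718521 0.58453586] [179.67215437 -21.83981779 -14.48518716]
shift [-0.0812  0.048   0.0652] turn [ 0.4  2.2 -0.1]
[323.18537526 251.88901798] [320.2045126  240.93166734]
```

View pics/w1.png

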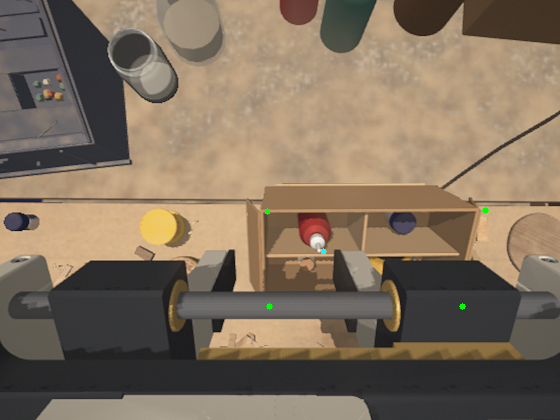

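Wrist view: the carton's back rim corners match my prediction on the left (267,211) but are about 8 px out on the right. The spout is at (318,241), against a predicted (323,252). A zoom will tighten this.

Run:
```python
import numpy as np,cv2
im=np.load('w1.npy')[180:280,240:500,::-1]
cv2.imwrite('pics/w1z.png',np.clip(cv2.resize(im,None,fx=3,fy=3,interpolation=cv2.INTER_CUBIC)*1.5,0,255).astype(np.uint8))
```

```text
(no output)
```

View pics/w1z.png

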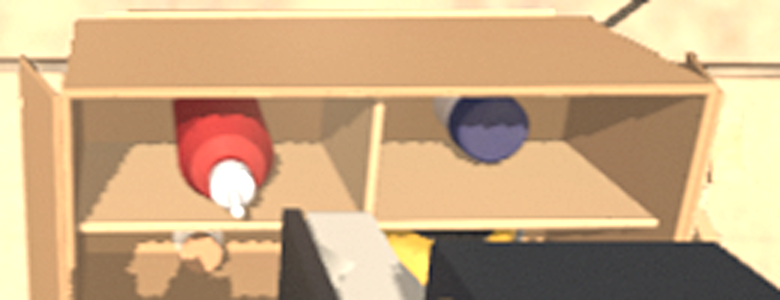

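Spout tip in the wrist view is at (319,251), and the back rim corners at (262,211) and (479,210). So the carton sits about 5.5 mm further left than estimated, and the bottle is about 1 mm right of the compartment centre.

```bash
sed -i 's/mouth=(.4746,.0764,.2134)/mouth=(.4760,.0817,.2134)/; s/y=.064,h/y=.063,h/' h.py
python3 - <<'E'
from h import *
p,R=grasp(h=.082+.11);print(p);go(p,R)
E
```

```text
[0.41494858 0.1624188  0.44845666]
shift [-0.0792  0.0432  0.1151] turn [ 0.4  2.2 -0.1]
```

```bash
python3 -m pendant '[[[-0.025,0.013,0.02,0,1,0,0.3],[-0.05,0.027,0.05,0,2,0,0.3],[-0.07,0.04,0.08,0,2,0,0.3],[-0.079,0.043,0.115,0.4,2.2,0,0.3],[-0.079,0.043,0.115,0.4,2.2,0,0.3]]]'
python3 -m pendant '[[[0,0,0,0,0,0,0.3]]]'
python3 - <<'E'
from h import *
w=r.camera_params('wrist');im=r.capture('wrist');s=r.get_state();print(s['tcp_pos'],s['eef_rot'])
p,R=grasp(h=.082+.11);go(p,R)
Rz,o=cframe();a=.42;D=np.array([np.cos(a),0,np.sin(a)]);U=np.array([-np.sin(a),0,np.cos(a)])
W=lambda d,y,u:o+Rz@(np.array([0,y,.087])+d*D+u*U)
v=im[:,:,::-1].copy()
for q in((.136,.13,.108),(.136,-.13,.108),(.0915,.063,.126),(.0915,.063,.096),(.070,0,.099),(.070,.126,.099)):
    c=proj('wrist',W(*q));print(q,c.round(1));cv2.circle(v,tuple(int(round(k)) for k in c),2,(0,255,0),-1)
cv2.imwrite('pics/w2.png',v)
E
```

```text
time_s: 2.7
tcp_pos: [0.4183, 0.1655, 0.4474]
eef_rot: [-180.0, -24.0, -14.5]
contact_force: [-1.3, -3.8, 0.2]
gripper_width: 0.0568
gripper_force: 0.0
time_s: 2.8
tcp_pos: [0.4198, 0.1675, 0.4523]
eef_rot: [-179.7, -24.2, -14.6]
contact_force: [-0.6, -2.4, 0.1]
gripper_width: 0.0572
gripper_force: 0.0
[0.42007638 0.1680044  0.45324443] [-179.56322846  -24.25010296  -14.65379307]
shift [-0.0052  0.0067  0.0029] turn [-0.3 -0.2 -0.2]
(0.136, 0.13, 0.108) [207.7 176.2]
(0.136, -0.13, 0.108) [545.2 175.1]
(0.0915, 0.063, 0.126) [294.3 238.2]
(0.0915, 0.063, 0.096) [293.4 224.7]
(0.07, 0, 0.099) [366.  249.1]
(0.07, 0.126, 0.099) [221.  249.2]
```

View pics/w2.png

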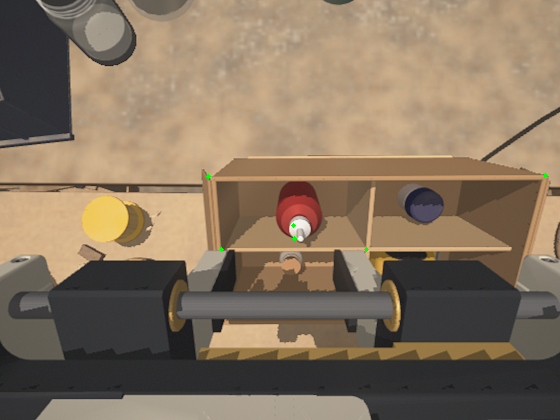

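The image shows everything about 3–8 px right of prediction: spout at (302,240), against a finger mid-column of about 284. The tool therefore needs about +12.5 mm in its y before going down.

```bash
python3 -m pendant '[[[-0.003,0.006,0,0,0,0,0.3],[-0.006,0.0125,0,0,0,0,0.3],[-0.006,0.0125,0.01,0,0,0,0.3],[-0.006,0.0125,0.02,0,0,0,0.3],[-0.006,0.0125,0.02,0,0,0,0.3]]]'
python3 - <<'E'
from h import *
w=r.camera_params('wrist');im=r.capture('wrist');print(w['cx'],w['fx'],r.get_state()['tcp_pos'])
p,R=grasp(h=.084);go(p,R)
hsv=cv2.cvtColor(im,cv2.COLOR_RGB2HSV);m=((hsv[...,0]<8)|(hsv[...,0]>172))&(hsv[...,1]>150)&(hsv[...,2]>50);m[:140]=0;m[262:]=0
n,l,st,c=cv2.connectedComponentsWithStats(m.astype(np.uint8));i=1+st[1:,4].argmax();print('red',st[i],c[i])
ww=(im.min(2)>140)&(hsv[...,1]<40);x,y,W_,H_=st[i][:4];q=np.argwhere(ww[y:y+H_+25,x:x+W_])+[y,x];print('white',q.mean(0),q.min(0),q.max(0))
v=im[150:300,180:400,::-1];cv2.imwrite('pics/w3.png',cv2.resize(v,None,fx=3,fy=3))
E
```

```text
time_s: 3.35
tcp_pos: [0.4191, 0.1543, 0.4299]
eef_rot: [-179.7, -24.1, -14.6]
contact_force: [-1.3, -3.1, -0.8]
gripper_width: 0.0567
gripper_force: 0.0
284.0188740523651 300.312285299258 [0.41913713 0.15444491 0.4305586 ]
shift [ 0.0016 -0.0063  0.0892] turn [-0.2 -0.1 -0.2]
red [ 260  178   50   60 1808] [285.96902655 205.47566372]
white [228.84598214 283.52232143] [216 272] [243 295]
```

View pics/w3.png

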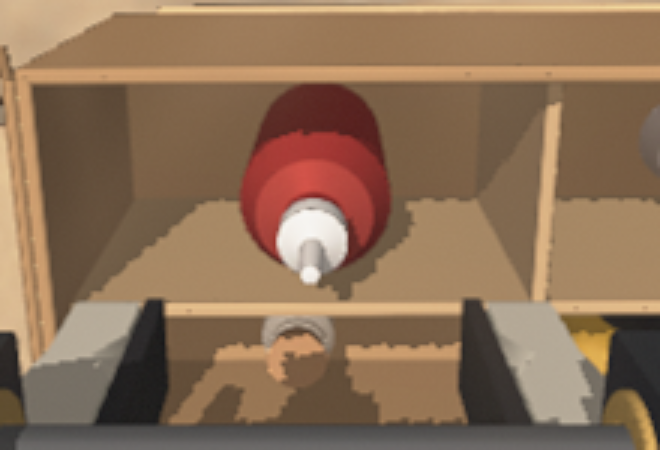

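The bottle is centred: spout tip at (283,242), and the finger mid-column is 284. Going down now.

```bash
python3 -m pendant '[[[0,0,0.012,0,0,0,0.3],[0,0,0.024,0,0,0,0.3],[0,0,0.036,0,0,0,0.3],[0,0,0.048,0,0,0,0.3],[0,0,0.048,0,0,0,0.3]]]'
python3 - <<'E'
from h import *
im=r.capture('wrist');s=r.get_state();print(s['tcp_pos'],s['contact_force']);cv2.imwrite('pics/w4.png',im[100:400,60:500,::-1]);p,R=grasp(h=.084);go(p,R)
E
```

```text
time_s: 3.9
tcp_pos: [0.4383, 0.1498, 0.3862]
eef_rot: [-179.7, -24.1, -14.6]
contact_force: [-1.9, -4.0, -0.4]
gripper_width: 0.0566
gripper_force: 0.0
[0.43832768 0.14993098 0.38704576] [-1.18372595 -3.38784342 -0.26290267]
shift [ 0.0014 -0.0061  0.0415] turn [-0.2 -0.1 -0.2]
```

View pics/w4.png

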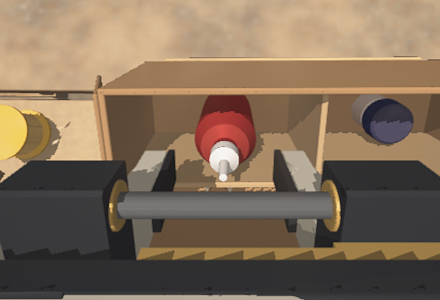

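Still centred: spout tip at full-frame (284,278), between the fingers and free of the cardboard. Continuing down.

```bash
python3 -m pendant '[[[0,0,0.012,0,0,0,0.3],[0,0,0.024,0,0,0,0.3],[0,0,0.034,0,0,0,0.3],[0,0,0.040,0,0,0,0.3],[0,0,0.040,0,0,0,0.3]]]'; python3 -m pendant '[[[0,0,0,0,0,0,0.1],[0,0,0,0,0,0,-0.05],[0,0,0,0,0,0,-0.2],[0,0,0,0,0,0,-0.4],[0,0,0,0,0,0,-0.4]]]' 15
```

```text
time_s: 4.45
tcp_pos: [0.4542, 0.1462, 0.3508]
eef_rot: [-179.6, -24.2, -14.6]
contact_force: [-2.2, -3.8, -1.4]
gripper_width: 0.0569
gripper_force: 0.0
time_s: 4.95
tcp_pos: [0.4541, 0.1463, 0.3514]
eef_rot: [-179.6, -24.2, -14.6]
contact_force: [-2.7, -3.8, 2.6]
gripper_width: 0.0412
gripper_force: 15.1
```

Gripped at 15 N. Now drawing it out along u, easing slightly away from the divider.

```bash
python3 -m pendant '[[[0,0,-0.004,0,0,0,-0.4],[0.002,0,-0.012,0,0,0,-0.4],[0.003,0,-0.022,0,0,0,-0.4],[0.003,0,-0.034,0,0,0,-0.4],[0.003,0,-0.046,0,0,0,-0.4]]]'; python3 -m pendant '[[[0,0,-0.015,0,0,0,-0.4],[0,0,-0.03,0,0,0,-0.4],[0,0,-0.05,0,0,0,-0.4],[0,0,-0.07,0,0,0,-0.4],[0,0,-0.09,0,0,0,-0.4]]]'; python3 -m pendant '[[[0,0,-0.015,0,0,0,-0.4],[0,0,-0.03,0,0,0,-0.4],[0,0,-0.04,0,0,0,-0.4],[0,0,-0.04,0,0,0,-0.4]]]'
python3 - <<'E'
from h import *
im=r.capture('wrist');cv2.imwrite('pics/w5.png',im[:,:,::-1])
b=r.capture('top')
m=None
cc=(.381,-.311)
R=Ro.from_euler('xyz',[180,0,-14.4],degrees=True).as_matrix()
go((.40,-.02,.53),R);go((.381,-.311,.40),R)
# coaster fit in top picture
g=cv2.GaussianBlur(cv2.cvtColor(b,cv2.COLOR_RGB2GRAY),(3,3),0)[205:285,370:450]
c=cv2.HoughCircles(g,cv2.HOUGH_GRADIENT,1,50,param1=60,param2=12,minRadius=20,maxRadius=28);print(c)
if c is not None: print(ray('top',c[0,0,:2]+[370,205],.009))
E
```

```text
time_s: 5.45
tcp_pos: [0.438, 0.15, 0.3947]
eef_rot: [-179.6, -24.2, -14.6]
contact_force: [-1.1, -3.2, -2.3]
gripper_width: 0.0413
gripper_force: 15.0
time_s: 5.95
tcp_pos: [0.4018, 0.1586, 0.4771]
eef_rot: [-179.6, -24.1, -14.6]
contact_force: [-1.2, -2.1, -2.5]
gripper_width: 0.0415
gripper_force: 15.0
time_s: 6.35
tcp_pos: [0.3862, 0.1628, 0.5139]
eef_rot: [-179.4, -24.2, -14.6]
contact_force: [-1.7, -3.5, -2.8]
gripper_width: 0.0408
gripper_force: 15.0
shift [0.0613 0.1733 0.0067] turn [ -0.4 -24.2  -0.1]
shift [0.0582 0.4607 0.1457] turn [ -0.4 -24.2  -0.1]
[[[38.5 37.5 24.6]]]
[ 0.38165034 -0.31362055  0.009     ]
```

View pics/w5.png

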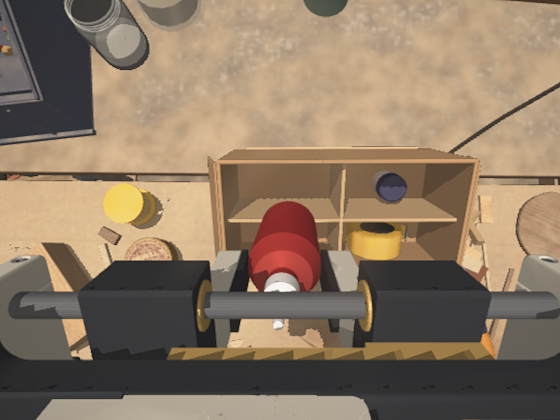

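The bottle is held and clear of the carton, with the ink pot, tape measure and jar undisturbed. Next: swing it upright and carry it to the coaster at about (0.381, −0.313).

```bash
python3 -m pendant '[[[0.01,0.03,-0.01,0,-5,0,-0.4],[0.02,0.07,-0.01,0,-10,0,-0.4],[0.035,0.11,-0.01,0,-15,0,-0.4],[0.05,0.15,-0.005,0,-20,0,-0.4],[0.06,0.19,0,-0.4,-24.2,0,-0.4]]]'
python3 - <<'E'
from h import *
R=Ro.from_euler('xyz',[180,0,-14.4],degrees=True).as_matrix()
go((.381,-.313,.40),R)
E
```

```text
time_s: 6.95
tcp_pos: [0.3922, -0.0369, 0.536]
eef_rot: [-179.9, 0.2, -14.5]
contact_force: [0.5, -3.0, -3.0]
gripper_width: 0.0414
gripper_force: 15.0
shift [0.0587 0.2704 0.1354] turn [-0.1  0.2 -0.1]
```

```bash
python3 -m pendant '[[[0.01,0.045,0,0,0,0,-0.4],[0.025,0.09,0,0,0,0,-0.4],[0.035,0.135,0,0,0,0,-0.4],[0.045,0.18,0.02,0,0,0,-0.4],[0.055,0.225,0.05,0,0,0,-0.4]]]'
python3 -m pendant '[[[0.004,0.03,0.03,0,0,0,-0.4],[0.004,0.045,0.06,0,0,0,-0.4],[0.004,0.045,0.09,0,0,0,-0.4],[0.004,0.045,0.09,0,0,0,-0.4],[0.004,0.045,0.09,0,0,0,-0.4]]]'
python3 - <<'E'
from h import *
R=Ro.from_euler('xyz',[180,0,-14.4],degrees=True).as_matrix()
s=r.get_state();im=r.capture('wrist');b=r.capture('side')
go((.381,-.313,.253),R)
v=np.vstack([im[:,:,::-1][100:400],b[20:300,:,::-1]])
cv2.imwrite('pics/w6.png',v)
E
```

```text
time_s: 7.45
tcp_pos: [0.3887, -0.2651, 0.4885]
eef_rot: [180.0, -0.1, -14.6]
contact_force: [0.1, -2.9, -2.4]
gripper_width: 0.0413
gripper_force: 15.0
time_s: 7.95
tcp_pos: [0.3817, -0.3074, 0.3987]
eef_rot: [180.0, 0.1, -14.6]
contact_force: [-1.1, -2.9, -1.3]
gripper_width: 0.0412
gripper_force: 15.0
shift [-0.      0.0059  0.1474] turn [ 0.1 -0.1 -0.1]
```

View pics/w6.png

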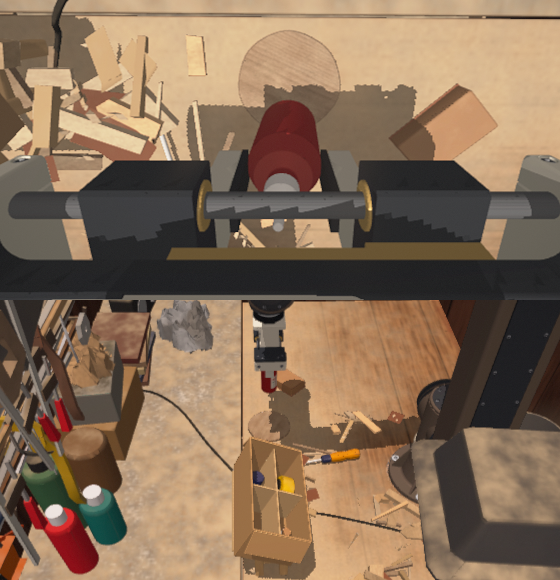

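Wrist view: the coaster's left and right edges are at columns 239 and 341 and its far edge is at full-frame row 129. The bottle is upright above its near side. I'll compute the offset.

Run:
```python
from h import *
s=r.get_state();print(s['tcp_pos'])
a=ray('wrist',(290,129),.009);R0=Ro.from_euler('xyz',s['eef_rot'],degrees=True).as_matrix()
c=a-.0645*R0[:,0];print(c, 'tool frame',R0.T@(c-s['tcp_pos']))
l,q=ray('wrist',(239,177),.009),ray('wrist',(341,177),.009);print(l,q,(l+q)/2,np.linalg.norm(l-q))
```

```text
[ 0.38224423 -0.30712039  0.40035989]
[ 0.38449441 -0.3153835   0.00887179] tool frame [0.00347022 0.00705819 0.39150276]
[ 0.40669252 -0.25554584  0.009     ] [ 0.37477183 -0.37917378  0.009     ] [ 0.39073217 -0.31735981  0.009     ] 0.1276824202944266
```

```bash
python3 -m pendant '[[[0.002,0.004,0.03,0,0,0,-0.4],[0.003,0.0065,0.065,0,0,0,-0.4],[0.003,0.0065,0.1,0,0,0,-0.4],[0.003,0.0065,0.125,0,0,0,-0.4],[0.003,0.0065,0.135,0,0,0,-0.4]]]'; python3 -m pendant '[[[0,0,0.002,0,0,0,-0.4],[0,0,0.004,0,0,0,-0.4],[0,0,0.006,0,0,0,-0.4],[0,0,0.006,0,0,0,-0.4]]]'
```

```text
time_s: 8.55
tcp_pos: [0.3831, -0.3137, 0.2631]
eef_rot: [180.0, 0.0, -14.5]
contact_force: [-1.0, -3.5, -2.2]
gripper_width: 0.0415
gripper_force: 15.0
time_s: 8.95
tcp_pos: [0.3832, -0.3142, 0.2588]
eef_rot: [180.0, -0.1, -14.5]
contact_force: [-0.9, -2.7, -2.4]
gripper_width: 0.0413
gripper_force: 15.0
```

```bash
python3 -m pendant '[[[0,0,0.001,0,0,0,-0.4],[0,0,0.002,0,0,0,-0.4],[0,0,0.002,0,0,0,-0.4]]]'
```

```text
time_s: 9.25
tcp_pos: [0.3828, -0.3141, 0.2559]
eef_rot: [180.0, -0.0, -14.5]
contact_force: [-1.7, -2.3, -2.2]
gripper_width: 0.0414
gripper_force: 15.0
```

```bash
for i in 1 2; do python3 -m pendant '[[[0,0,0.001,0,0,0,-0.4],[0,0,0.001,0,0,0,-0.4]]]' | egrep 'tcp|contact'; done
```

```text
tcp_pos: [0.3828, -0.3141, 0.2548]
contact_force: [-1.4, -3.4, -3.2]
tcp_pos: [0.3832, -0.3143, 0.2542]
contact_force: [-1.5, -3.9, 1.5]
```

```bash
python3 -m pendant '[[[0,0,0.001,0,0,0,-0.4],[0,0,0.001,0,0,0,-0.4]]]' | egrep 'tcp|contact'
```

```text
tcp_pos: [0.3837, -0.3145, 0.254]
contact_force: [-1.8, -3.2, 9.2]
```

Contact confirmed: the vertical force rose from −2.5 to 9 N. Releasing gently.

```bash
python3 -m pendant '[[[0,0,-0.0005,0,0,0,-0.06],[0,0,-0.0005,0,0,0,0],[0,0,-0.0005,0,0,0,0.1],[0,0,-0.0005,0,0,0,0.2],[0,0,-0.0005,0,0,0,0.35]]]'; python3 -m pendant '[[[0,0,-0.005,0,0,0,0.4],[0,0,-0.02,0,0,0,0.4],[0,0,-0.045,0,0,0,0.4],[0,0,-0.08,0,0,0,0.4],[0,0,-0.12,0,0,0,0.4]]]'; python3 -m pendant '[[[0,0,-0.02,0,0,0,0.4],[0,0,-0.04,0,0,0,0.4],[0,0,-0.04,0,0,0,0.4]]]'
python3 - <<'E'
from h import *
im=r.capture('wrist');b=r.capture('top');c=r.capture('side')
B=cv2.resize(b[140:290,190:470,::-1],None,fx=1.4,fy=1.4);C=cv2.resize(c[90:310,220:330,::-1],None,fx=1.5,fy=1.5)
v=np.zeros((600,800,3),np.uint8);v[:380,:560]=im[:380,:,::-1];v[385:595,:392]=B;v[:330,600:765]=C
cv2.imwrite('pics/end.png',v)
E
```

```text
time_s: 10.35
tcp_pos: [0.3827, -0.314, 0.2531]
eef_rot: [180.0, 0.0, -14.6]
contact_force: [-1.1, -3.4, -0.6]
gripper_width: 0.0557
gripper_force: 0.0
time_s: 10.85
tcp_pos: [0.3824, -0.3139, 0.3742]
eef_rot: [180.0, 0.1, -14.5]
contact_force: [-0.8, -2.2, -1.1]
gripper_width: 0.0617
gripper_force: 0.0
time_s: 11.15
tcp_pos: [0.3833, -0.3143, 0.4167]
eef_rot: [179.9, -0.3, -14.5]
contact_force: [-1.4, -3.8, -0.8]
gripper_width: 0.0615
gripper_force: 0.0
```

View pics/end.png

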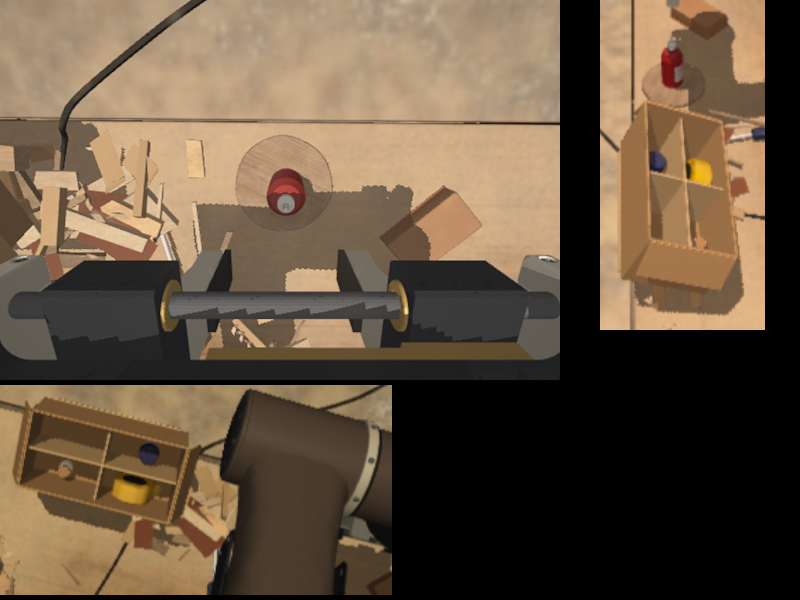

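The bottle stands upright near the middle of the coaster, at wrist view (286,190). The ink pot, tape measure and jar are unmoved, and the gripper is clear.

```bash
python3 -c "
from plant import r
print(r.close_job())"
```

```text
the job is handed in; nothing more can be done
None
```

The red oil bottle stands upright, wholly on the wooden disc near its middle, and the job was handed in at about 11 s with the gripper clear; the carton and the things in it look undisturbed in the last pictures, though I did not look again at the wax tin, which the arm never went near after the carton.

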